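# Level the drying rack in a ceramics studio

## Task

The drying board must be level before wet pots go on it. Slide the yellow spirit level by its black grip along the board, fully home against its stop so that its forked pad surrounds the stem of the red winged knob; then press the pad down flat on the board with the fingertips while taking hold of the knob, and, without letting the level spring up again, turn the knob until the bubble rests in the middle of the vial, between the two black rings. Finish while holding: still gripping the knob and pressing the level flat, bubble centred; leave the jar, the bowl and the brush where they are.

Things in the scene. Friction and masses are not known exactly. Their poses are not given: they have to be found in the camera images.
- rack: Fixed frame of the low drying rack. Origin on the bench under its middle; y runs along the board to the levelling foot, z up. Plywood board 200 (x) by 435 (y) by 18 mm, top 68 mm above the bench when level, hinged about x at y = -200 mm, on one levelling foot at x = 0, y = +170 mm; that end starts 3 to 6 mm too low. A clay dish (96 mm wide, 36 mm high) is stuck on it at y = -155 mm.
- slide_grip (a point): Centre of the top of the black slider grip, an upright block 28 mm (rack x) by 20 mm (rack y) by 40 mm high on a low carriage; its faces are free on both x sides down to 11 mm above the board. Take it from above across its 28 mm. It slides along rack +y (needs about 2 N).
- carriage (a joint): Position of the slider along the board, m: 0 far from the knob, 0.080 fully home against its stop at the knob. Starts between 0 and 0.030.
- press_pad (a point): On the top face of the level's yellow forked pad, midway between the prongs. Pad: 64 mm (rack x) by 58 mm (rack y, -32 to +26 mm about this point), 5 mm thick, with a 16 mm slot open to rack +y. With the slider home it lies on the knob's axis. Pressed flat, the pad's top is 6 mm above the board.
- level (a joint): Lift of the spirit level about its hinge on the carriage (130 mm from press_pad, towards rack -y), rad: 0 pressed flat on the board, 0.045 sprung fully up (pad 6 mm high). Its spring takes about 2 N on the pad to start and 4 N to hold flat. The bubble tells the board's slope only while the level is flat.
- vial_mid (a point): Centre of the green vial (84 mm long along rack y, 18 mm diameter), 80 mm from press_pad towards rack -y. Two black rings at 15 mm either side of the middle mark the centre.
- bubble (a joint): Offset of the white bubble (20 mm long, on top of the vial) from the vial's middle along rack +y, m: 0 centred, ends at -0.031 and +0.031. It drifts to the higher end, 2 mm per milliradian of slope, and takes about 2.5 s to settle. With the level up it sits at +0.031; pressed flat at the start it goes to -0.016 to -0.029: the foot end must rise.
- knob_grip (a point): Middle of the red winged knob's grip, a bar 36 mm long (local x), 14 mm thick (local y), 30 mm high, z along the axis. Centre 29 mm above the board top, underside 14 mm above it on a 12 mm stem: fingers closed across the 14 mm can stand with their tips on the pad. At the start the bar lies within about 45 degrees of the rack's y axis.
- knob (a joint): Turn of the knob, rad, clockwise from above positive, 0 to 2.8, starts at 0.25 to 0.75. Clockwise raises the foot end: 12.5 milliradian of slope, 4.75 mm of height at the knob, per rad; knob and pad rise with it, so the hand must give way upward. Stiff (0.12 N m plus the load); stays where it is left. Level needs about 0.6 to 1.2 rad clockwise.
- jar: Lidded green glazed jar, 76 mm across, 85 mm high, bystander; origin at its underside.
- mortar: Stone bowl, 110 mm across, 60 mm high, bystander; origin at its underside.
- brush: Glaze brush lying on the bench in front of the rack, bystander; origin under its middle.

How it is judged:
By the outcome, as a careful person would: the job done as asked, in the order asked, and still so for the second after the job is handed in, while the arm keeps its last pose, push and grip.
It also fails if it takes over 61 s, if anything falls off the work surface, if the arm or the gripper's body presses on something with over 40 N, if the wrist force passes 120 N, or if a joint passes its speed limit or range.

## Robot

A 6-joint arm with a two-finger parallel gripper is mounted at the origin on the work surface. World frame = base frame: x ahead of the robot, y to its left, z up, the work surface at z = 0. Lengths are in mm, angles in rad, forces in N, time in s.
With the tool pointing down it reaches from about 350 to 925 mm from the base axis. Payload 6.4 kg.
Tool frame: the origin (TCP) lies on the centre line of the jaws, within the pads' length; the fingertips stand 17 mm ahead of it and the grasp point (between the pads) lies 2 mm behind it; z points along the fingers, y is the line along which they close (so a half turn about z gives the same grasp; the last joint's range is limited). The gripper opens to 94 mm and grips with 3 to 60 N. Pads are 16 mm wide; open, the fingers measure 119 mm over their backs; the gripper's body (75 mm by 177 mm) begins 78 mm behind the grasp point.
Start: joints at [1.136, 0.245, 1.558, -0, 1.339, -0.174], TCP at [167.601, 628.032, 222.455] pointing down, gripper open.
Joint ranges: [-3.13, 3.13], [-1.02, 2.26], [0.13, 2.54], [-0.95, 4.09], [0.21, 2.88], [-2.74, 2.74]. Speed limits (rad/s): [2.57, 2.57, 3.14, 3.14, 3.14, 3.14].

## Interface

Orientations are given as a rotation vector (axis times angle).
In Python, from bench import ctrl gives the robot as it stands. The module is installed in compiled form; this text tells all that it offers.
- The arm moves only by the tool jog_arm, never from a script. Its argument "rows" is a list of rows, each an object with "fingers": the opening, from 0 (shut) to 1 (fully open); "dp": the shift along the tool's x, y, z in units of 30 mm (1.0 is 30 mm), a list of three; "spin": the turn about the tool's z in units of 6 degrees (1.0 is 6 degrees). In form: [{"fingers": fingers, "dp": [x, y, z], "spin": spin}, ...]. A call has 1 to 8 rows; each row is the pose to reach, as a shift and turn from the pose commanded when the call began, along the tool's axes at that moment; what a row does not reach only later rows make up. A row lasts 1/8 s, in which the tool goes at most 62.5 mm and 10.7 degrees, less where a joint would pass 70% of its speed; a pose out of reach is approached as far as the arm can. A call with a gripper value outside its range is refused whole. The fingers move at their own pace and stop on an object; "force" is the grip in N (left out, the last holds). Time passes only in rows, so rows that repeat a pose let the fingers close. It gives the time, the measured TCP pose, the force, the opening and the grip force at its end, in the units of the state.
- ctrl.read_state(): the state, without advancing time (a new reading comes with each control period).
- ctrl.get_image(name): name is "side" or "top" or "wrist"; returns (picture, depth): 420x560x3 uint8, blue, green, red; 420x560 float32, mm along the optical axis (not along the pixel's ray), 0 where there is no reading.
- ctrl.camera_model(name): a dict with "fov_y" (degrees; the focal length in pixels is half the picture's height over the tangent of half this angle, whatever the lens; pixels are square), "cx", "cy" (the principal point, pixels), "k1" (the pictures are not rectified: a ray, as slopes to the right and down, at radius r is drawn at 1 + k1 r^2 times it, then the intrinsics apply), "R" (3x3) and "t" (3): a world point X has camera coordinates R X + t; the wrist camera has in their place "tool_from_camera" (4x4, takes a point from camera to tool coordinates, whose origin is the TCP and whose axes are the flange's). Camera axes: x right, y down, z forward; pixel columns grow to the right and rows downward; lengths in mm; the calibration is good to about 2 mm. A picture is of the moment at which its call begins: read the wrist's pose just before it. camera_model takes no time and is no camera call.
- ctrl.job_done(): hands the job in; it is judged then, once.
The state is a dict: "t": time; "joint_pos": joint angles; "qd": joint speeds; "joint_efforts": joint torques, N m; "tcp_pos": TCP position; "eef_rot": TCP orientation; "contact_force": force on the tool from outside, world axes, zero at the start; "wrist_torque": the same for the moment, N m; "finger_gap": finger opening in mm; "gripper_force": force on a finger pad.
Only numpy, scipy, OpenCV 4.12 (cv2) and the standard library are available. Lean on these libraries where they do the work, as an engineer would, in place of code of your own. Each camera call takes 0.05 s, during which the arm holds its last target. There are 200 camera calls.

## Working session

There is one attempt and no reset: what is moved stays moved. The work goes in short steps, Python scripts to look and compute and a tool call to move; the robot and the scene stay as the last step left them, time stands still between calls to the robot, and variables do not carry over. Pictures are saved under pics/ and viewed, at most 10 in all, crops included, and the job is handed in when it is done.

Besides the shell and the picture viewer there is one more tool, called as name(argument=value, ...), one argument or row to a line, values as JSON. jog_arm: Moves the arm, as the interface text tells. Its arguments: {"type":"object","properties":{"rows":{"type":"array"},"force":{"type":"number"}},"required":["rows"]}

```bash
mkdir -p pics
cat > h.py <<'E'
import numpy as np, cv2
from scipy.spatial.transform import Rotation as Rn
from bench import ctrl
def rays(m,uv,shape=(420,560)):
    f=shape[0]/2/np.tan(np.radians(m["fov_y"])/2)
    d=(np.atleast_2d(uv).astype(float)-[m["cx"],m["cy"]])/f
    s=d.copy()
    for _ in range(20): s=d/(1+m["k1"]*(s**2).sum(1,keepdims=True))
    return np.c_[s,np.ones(len(s))]
def world(name,m,uv,z,st=None):
    P=rays(m,uv)*np.asarray(z).reshape(-1,1)
    if name=="wrist":
        T=np.array(m["tool_from_camera"]); P=P@T[:3,:3].T+T[:3,3]
        return P@Rn.from_rotvec(st["eef_rot"]).as_matrix().T+np.array(st["tcp_pos"])
    return (P-np.array(m["t"]))@np.array(m["R"])
def cloud(name,save=None):
    st=ctrl.read_state(); im,d=ctrl.get_image(name); m=ctrl.camera_model(name)
    if save: cv2.imwrite(save,im)
    v,u=np.mgrid[:420,:560]
    W=world(name,m,np.c_[u.ravel(),v.ravel()],d.ravel(),st).reshape(420,560,3)
    W[d==0]=np.nan
    return im,d,W,st
E
python3 - <<'E'
from h import *
for n in("top","side"):
    im,d,W,st=cloud(n,f"pics/{n}0.png"); np.save(f"{n}0.npy",W)
a=np.hstack([cv2.imread("pics/top0.png"),cv2.imread("pics/side0.png")])
cv2.imwrite("pics/a0.png",cv2.resize(a,(800,300)))
print({k:v for k,v in st.items()})
hsv=None
for n in("top","side"):
    im=cv2.imread(f"pics/{n}0.png");W=np.load(f"{n}0.npy");h=cv2.cvtColor(im,cv2.COLOR_BGR2HSV)
    for c,lo,hi in(("red",(0,150,80),(6,255,255)),("yel",(22,130,100),(34,255,255)),("black",(0,0,0),(180,255,45)),("green",(40,80,60),(85,255,255))):
        k=cv2.inRange(h,lo,hi); N,L,S,C=cv2.connectedComponentsWithStats(k)
        for i in range(1,N):
            if S[i,4]>60: print(n,c,S[i],C[i].round(),np.nanmedian(W[L==i],axis=0).round())
E
```

```text
{'t': 0.05, 'joint_pos': array([ 1.13592844e+00,  2.45807402e-01,  1.55897878e+00, -1.28836622e-05,
        1.33870706e+00, -1.74091718e-01]), 'qd': array([-0.00130698, -0.00022522,  0.00072582,  0.00031434,  0.00171388,
        0.00089253]), 'joint_efforts': array([-1.39946547e-03, -4.17257881e+01, -3.15820813e+01,  6.87555992e-02,
        3.11190309e-02, -5.62538867e-05]), 'tcp_pos': array([167.34251496, 627.50970699, 221.36854595]), 'eef_rot': array([-4.08389218e-01, -3.11437150e+00,  2.85351099e-03]), 'contact_force': array([ 0.00259005, -0.04788196,  0.40743819]), 'wrist_torque': array([ 0.02252335, -0.01447016, -0.03360037]), 'gripper_force': 0.0, 'finger_gap': 93.51403170612033}
top red [261 154  35  12 165] [278. 160.] [740. -17.  18.]
top yel [223 220  61  25 523] [241. 232.] [543.  92.  77.]
top black [290 223  10  12 103] [294. 229.] [548. -49. 115.]
top black [  0 408  18  12 170] [  8. 414.] [178. 556. 337.]
top black [260 411  38   9 211] [279. 416.] [68.  0. 28.]
side red [204 181  12  13 105] [210. 187.] [543. 175.  98.]
side red [299 208  29  19 163] [313. 217.] [738. -22.  17.]
side yel [213 197  48  39 413] [233. 213.] [537.  84.  79.]
side black [261 225  11  17 125] [266. 234.] [547. -59. 101.]
side black [ 46 243  17  64 431] [ 56. 279.] [ 77. -64. 276.]
side green [234 211  24  19 131] [247. 220.] [545.  17.  91.]
```

View pics/top0.png

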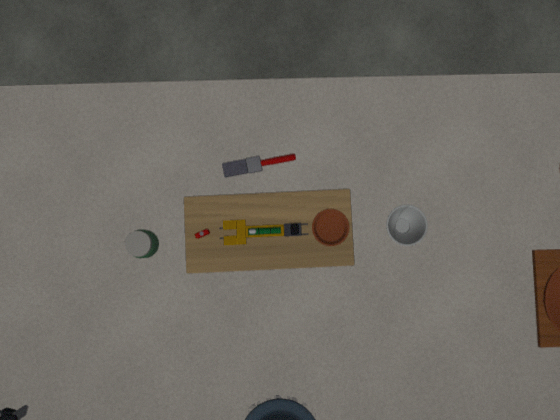

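View pics/side0.png

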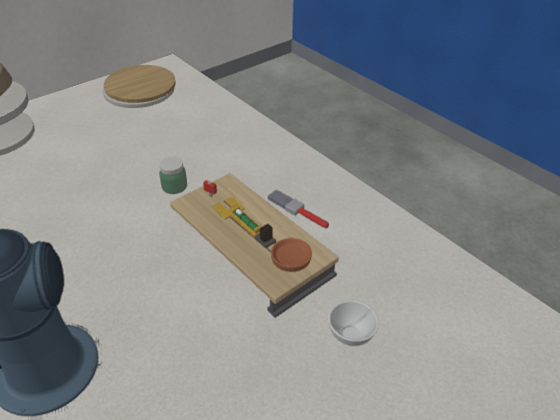

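The top view shows the board spanning px (184–353, 190–272). The knob is at (202,233), the pad at (235,232), the vial at (265,231), the grip at (294,229) and the jar at (142,243). Rack +y is roughly world +y.

Run:
```python
from h import *
W=np.load("top0.npy");im=cv2.imread("pics/top0.png")
Z=W[...,2]; sub=W[180:285,170:370].reshape(-1,3)
b=sub[(sub[:,2]>50)&(sub[:,2]<74)]
r=cv2.minAreaRect(b[:,:2].astype(np.float32)); print(r, np.median(b,axis=0))
A=np.c_[b,np.ones(len(b))]
c=np.linalg.lstsq(np.c_[b[:,:2],np.ones(len(b))],b[:,2],rcond=None)[0];print("plane",c)
h=cv2.cvtColor(im,cv2.COLOR_BGR2HSV)
for (x0,y0,x1,y1,n) in((188,222,215,245,"knob"),(283,218,303,240,"grip"),(125,225,162,262,"jar")):
    P=W[y0:y1,x0:x1].reshape(-1,3)
    zt=np.nanmax(P[:,2]); q=P[P[:,2]>zt-10]; print(n,zt,q.mean(0).round(1),q.min(0).round(),q.max(0).round(),len(q))
W=np.load("side0.npy")
for (x0,y0,x1,y1,n) in((200,177,220,196,"knobS"),(258,222,275,245,"gripS")):
    P=W[y0:y1,x0:x1].reshape(-1,3)
    zt=np.nanmax(P[:,2]); q=P[P[:,2]>zt-8]; print(n,zt,q.mean(0).round(1),q.min(0).round(),q.max(0).round(),len(q))
```

```text
((548.7628173828125, 16.144638061523438), (200.47996520996094, 436.0143127441406), 1.3011245727539062) [543.51756066  31.35165426  65.5277001 ]
plane [-6.13895011e-04 -9.14345846e-03  6.61654967e+01]
knob 114.97099286553788 [544.6 183.8 108.7] [534. 167. 105.] [554. 200. 115.] 63
grip 122.34234027529459 [550.  -49.7 116.5] [538. -59. 112.] [563. -41. 122.] 73
jar 93.88597877017888 [523.6 349.9  86.5] [493. 318.  84.] [554. 381.  94.] 338
knobS 114.0016844040447 [545.4 181.3 108.7] [535. 167. 106.] [557. 199. 114.] 43
gripS 121.96158094227137 [549.1 -52.4 117.1] [537. -62. 114.] [564. -41. 122.] 64
```

```bash
cat >> h.py <<'E'
def units(target,yaw_deg=None):
    """dp and spin units from the measured pose to world target; yaw = world angle of tool y"""
    st=ctrl.read_state(); M=Rn.from_rotvec(st["eef_rot"]).as_matrix()
    d=M.T@(np.array(target)-st["tcp_pos"])/30
    y=np.degrees(np.arctan2(M[1,1],M[0,1])); s=None if yaw_deg is None else -((yaw_deg-y+180)%360-180)/6
    print("t",st["t"],"tcp",np.round(st["tcp_pos"],1),"yaw",round(y,2),"dp",d.round(3),"spin",s,"F",np.round(st["contact_force"],2),"q",np.round(st["joint_pos"],2))
E
python3 -c "
from h import *
units([548,0,230],1.3);print(ctrl.camera_model('wrist')['tool_from_camera'])"
```

```text
t 0.1 tcp [167.4 627.6 221.5] yaw 75.06 dp [-17.651 -16.941  -0.261] spin 12.293163090902937 F [-0.07  0.55 -0.18] q [ 1.14  0.25  1.56 -0.    1.34 -0.17]
[[-2.60918644e-04 -9.66656904e-01 -2.56074915e-01  7.37008889e+01]
 [ 9.99999931e-01 -1.84180620e-04 -3.23651999e-04  5.78067885e-01]
 [ 2.65696403e-04 -2.56074982e-01  9.66656885e-01 -1.62413789e+02]
 [ 0.00000000e+00  0.00000000e+00  0.00000000e+00  1.00000000e+00]]
```

jog_arm(
  rows=[
    {"fingers": 1, "dp": [-2, -1.9, 0], "spin": 1.5},
    {"fingers": 1, "dp": [-3.4, -3.2, 0], "spin": 3},
    {"fingers": 1, "dp": [-4.8, -4.6, 0], "spin": 4.5},
    {"fingers": 1, "dp": [-6.2, -6, 0], "spin": 6},
    {"fingers": 1, "dp": [-7.6, -7.3, 0], "spin": 7.5},
    {"fingers": 1, "dp": [-9, -8.6, 0], "spin": 9},
    {"fingers": 1, "dp": [-10.4, -10, 0], "spin": 10.5},
    {"fingers": 1, "dp": [-11.8, -11.3, 0], "spin": 12.3},
  ],
  force=20,
)

```text
t: 1.1
tcp_pos: [422.7, 207.3, 222.3]
eef_rot: [-2.203, -2.24, -0.0]
contact_force: [1.0, 0.6, 0.3]
finger_gap: 93.6
gripper_force: 0.0
```

```bash
python3 -c "
from h import *
units([548,10,230],1.3)"
```

```text
t 1.1 tcp [422.7 207.3 222.3] yaw 0.96 dp [-6.647  4.068 -0.257] spin -0.05733146183777175 F [1.01 0.55 0.27] q [ 0.21 -0.19  2.    0.    1.33  0.2 ]
```

jog_arm(
  rows=[
    {"fingers": 1, "dp": [-1.5, 0.9, 0], "spin": 0},
    {"fingers": 1, "dp": [-3, 1.8, 0], "spin": 0},
    {"fingers": 1, "dp": [-4.5, 2.8, 0], "spin": 0},
    {"fingers": 1, "dp": [-6, 3.7, 0], "spin": 0},
    {"fingers": 1, "dp": [-6.6, 4.07, 0], "spin": 0},
    {"fingers": 1, "dp": [-6.6, 4.07, 0], "spin": 0},
  ],
)

```text
t: 1.85
tcp_pos: [548.7, 13.7, 222.0]
eef_rot: [-2.197, -2.244, 0.001]
contact_force: [-0.4, 0.8, -1.0]
finger_gap: 94.3
gripper_force: 0.0
```

Run:
```python
from h import *
im,d,W,st=cloud("wrist","pics/w1.png"); np.save("w1.npy",W)
h=cv2.cvtColor(im,cv2.COLOR_BGR2HSV)
for c,lo,hi in(("red",(0,150,60),(6,255,255)),("yel",(22,130,80),(34,255,255)),("black",(0,0,0),(180,255,45))):
    k=cv2.inRange(h,lo,hi); N,L,S,C=cv2.connectedComponentsWithStats(k)
    for i in range(1,N):
        if S[i,4]>150:
            P=W[L==i];P=P[~np.isnan(P[:,0])]
            print(c,S[i],np.median(P,axis=0).round(1))
            t=P[P[:,2]>np.percentile(P[:,2],95)-4]
            print("  top",t.mean(0).round(1),cv2.minAreaRect(t[:,:2].astype(np.float32)))
units([549.5,-50,180],1.3)
```

```text
red [269   0  26  33 489] [549.3 172.  107.7]
  top [549.4 173.5 108. ] ((548.7601928710938, 176.16494750976562), (13.132060050964355, 20.653358459472656), 22.212993621826172)
red [430 180  16  74 937] [739.8 -12.9  18.3]
  top [741.4 -13.   18.8] ((741.8527221679688, -13.663818359375), (13.686365127563477, 92.07124328613281), 10.619214057922363)
black [    0   242   560   178 23447] [502.3  37.3 326.7]
  top [549.3  37.1 337.6] ((549.1279907226562, 37.045753479003906), (111.14661407470703, 3.7564432621002197), 1.2857095003128052)
black [  358   247   202   144 10060] [600.2  42.9 320.8]
  top [603.4  42.1 325.9] ((603.9757080078125, 40.04478454589844), (18.634937286376953, 20.49404525756836), 8.15380859375)
black [265 256  30  34 884] [551.6 -42.5 115.2]
  top [551.3 -48.2 116.2] ((551.7647094726562, -49.24911117553711), (26.032123565673828, 19.668962478637695), 2.3384222984313965)
t 1.9 tcp [548.3  14.7 222. ] yaw 1.31 dp [-2.159 -0.007  1.399] spin 0.002015553177680355 F [ 0.14  0.42 -0.4 ] q [-0.18  0.01  1.82  0.    1.32 -0.2 ]
```

View pics/w1.png

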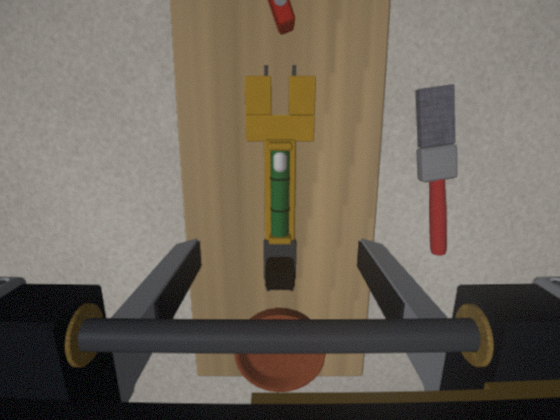

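Wrist view: grip at (280,265), vial at (280,195) with its bubble at the knob end (280,160), pad slot at (281,95), knob tip at (281,15). The grip top measures (551,-49,116), which matches the board top plus 51 mm.

jog_arm(
  rows=[
    {"fingers": 0.64, "dp": [-1.1, 0, 1], "spin": 0},
    {"fingers": 0.64, "dp": [-2.14, 0.03, 2], "spin": 0},
    {"fingers": 0.64, "dp": [-2.14, 0.03, 2], "spin": 0},
    {"fingers": 0.64, "dp": [-2.14, 0.03, 2], "spin": 0},
    {"fingers": 0.64, "dp": [-2.14, 0.03, 2], "spin": 0},
  ],
)

```text
t: 2.52
tcp_pos: [551.9, -48.9, 164.0]
eef_rot: [2.192, 2.247, 0.002]
contact_force: [-0.4, -0.6, 0.3]
finger_gap: 60.1
gripper_force: 0.0
```

```bash
python3 -c "
from h import *
units([550.7,-49.4,97.5],1.3)"
```

```text
t 2.525 tcp [551.9 -48.9 164. ] yaw 1.42 dp [-0.015 -0.046  2.217] spin 0.020086346152519734 F [-0.36 -0.63  0.31] q [-0.29  0.08  1.85  0.    1.2  -0.32]
```

jog_arm(
  rows=[
    {"fingers": 0.64, "dp": [0, -0.04, 1.1], "spin": 0},
    {"fingers": 0.64, "dp": [0, -0.04, 2.2], "spin": 0},
    {"fingers": 0.64, "dp": [0, -0.04, 2.2], "spin": 0},
    {"fingers": 0.2, "dp": [0, -0.04, 2.2], "spin": 0},
    {"fingers": 0.2, "dp": [0, -0.04, 2.2], "spin": 0},
    {"fingers": 0.2, "dp": [0, -0.04, 2.2], "spin": 0},
    {"fingers": 0.2, "dp": [0, -0.04, 2.2], "spin": 0},
    {"fingers": 0.2, "dp": [0, -0.04, 2.2], "spin": 0},
  ],
  force=15,
)

```text
t: 3.52
tcp_pos: [550.8, -50.3, 97.3]
eef_rot: [2.195, 2.246, 0.002]
contact_force: [1.3, 0.2, 3.3]
finger_gap: 27.6
gripper_force: 15.0
```

```bash
python3 -c "
from h import *
units([549.1,20,97.5],1.3)"
```

```text
t 3.525 tcp [550.8 -50.3  97.3] yaw 1.31 dp [ 2.343e+00 -2.000e-03 -7.000e-03] spin 0.0009135793004162451 F [1.26 0.23 3.26] q [-0.3   0.17  1.89  0.    1.08 -0.32]
```

jog_arm(
  rows=[
    {"fingers": 0.2, "dp": [0.25, 0, 0], "spin": 0},
    {"fingers": 0.2, "dp": [0.5, 0, 0], "spin": 0},
    {"fingers": 0.2, "dp": [0.75, 0, 0], "spin": 0},
    {"fingers": 0.2, "dp": [1.0, 0, 0], "spin": 0},
    {"fingers": 0.2, "dp": [1.25, 0, 0], "spin": 0},
    {"fingers": 0.2, "dp": [1.5, 0, 0], "spin": 0},
    {"fingers": 0.2, "dp": [1.6, 0, 0], "spin": 0},
  ],
)

```text
t: 4.4
tcp_pos: [549.7, -1.5, 96.8]
eef_rot: [2.194, 2.246, 0.002]
contact_force: [5.5, -0.8, 2.9]
finger_gap: 27.7
gripper_force: 15.0
```

jog_arm(
  rows=[
    {"fingers": 0.2, "dp": [0.1, 0, 0], "spin": 0},
    {"fingers": 0.2, "dp": [0.2, 0, 0], "spin": 0},
    {"fingers": 0.2, "dp": [0.3, 0, 0], "spin": 0},
  ],
)

```text
t: 4.78
tcp_pos: [549.5, 7.2, 96.7]
eef_rot: [2.195, 2.246, 0.002]
contact_force: [6.2, -1.3, 2.3]
finger_gap: 28.0
gripper_force: 15.0
```

jog_arm(
  rows=[
    {"fingers": 0.2, "dp": [0.1, 0.01, 0], "spin": 0},
    {"fingers": 0.2, "dp": [0.2, 0.02, 0], "spin": 0},
    {"fingers": 0.2, "dp": [0.3, 0.03, 0], "spin": 0},
  ],
)

```text
t: 5.15
tcp_pos: [549.4, 16.2, 96.6]
eef_rot: [2.196, 2.247, -0.0]
contact_force: [1.7, -1.2, 5.6]
finger_gap: 27.9
gripper_force: 15.0
```

jog_arm(
  rows=[
    {"fingers": 0.2, "dp": [0.1, 0.01, 0], "spin": 0},
    {"fingers": 0.2, "dp": [0.2, 0.02, 0], "spin": 0},
    {"fingers": 0.2, "dp": [0.2, 0.02, 0], "spin": 0},
  ],
)

```text
t: 5.52
tcp_pos: [549.2, 22.5, 96.5]
eef_rot: [-2.195, -2.246, 0.001]
contact_force: [-0.8, 0.6, 7.2]
finger_gap: 27.9
gripper_force: 15.0
```

jog_arm(
  rows=[
    {"fingers": 0.2, "dp": [0.1, 0, -0.01], "spin": 0},
    {"fingers": 0.2, "dp": [0.2, 0, -0.02], "spin": 0},
    {"fingers": 0.2, "dp": [0.2, 0, -0.02], "spin": 0},
  ],
)

```text
t: 5.9
tcp_pos: [549.1, 26.9, 96.5]
eef_rot: [2.194, 2.247, -0.005]
contact_force: [1.2, -5.8, 2.7]
finger_gap: 27.8
gripper_force: 15.0
```

Run:
```python
from h import *
units([549.1,20,97.5],1.3)
im,d,W,st=cloud("wrist","pics/w2.png"); np.save("w2.npy",W)
```

```text
t 5.9 tcp [549.1  26.9  96.5] yaw 1.35 dp [-0.229 -0.007 -0.032] spin 0.008519246201529995 F [ 1.2  -5.8   2.69] q [-0.16  0.17  1.9  -0.    1.08 -0.18]
```

View pics/w2.png

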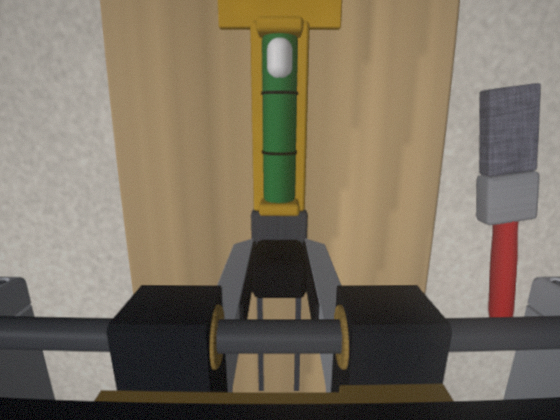

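The grip is held at (280,270) and the bubble sits at the knob end (280,58). The force along y is rising, so the stop is probably near. I'll push a little more to confirm.

jog_arm(
  rows=[
    {"fingers": 0.2, "dp": [0.06, 0, 0], "spin": 0},
    {"fingers": 0.2, "dp": [0.1, 0, 0], "spin": 0},
    {"fingers": 0.2, "dp": [0.1, 0, 0], "spin": 0},
  ],
)

```text
t: 6.32
tcp_pos: [549.1, 27.4, 96.5]
eef_rot: [2.192, 2.245, -0.01]
contact_force: [0.7, -15.3, 2.2]
finger_gap: 27.8
gripper_force: 15.0
```

At the stop, with -15 N along y. Next I open, lift, and move over the knob.

jog_arm(
  rows=[
    {"fingers": 0.64, "dp": [0, 0, 0], "spin": 0},
    {"fingers": 0.64, "dp": [0, 0, 0], "spin": 0},
    {"fingers": 0.64, "dp": [0, 0, -1], "spin": 0},
    {"fingers": 0.64, "dp": [0, 0, -2.6], "spin": 0},
    {"fingers": 0.64, "dp": [1.6, 0, -3], "spin": -0.8},
    {"fingers": 0.64, "dp": [3.4, 0, -3], "spin": -1.7},
    {"fingers": 0.64, "dp": [4.4, 0, -3], "spin": -2.6},
    {"fingers": 0.64, "dp": [5.1, 0, -3], "spin": -3.5},
  ],
)

```text
t: 7.32
tcp_pos: [544.8, 185.9, 186.2]
eef_rot: [-1.741, -2.612, 0.002]
contact_force: [-0.0, -0.9, 0.7]
finger_gap: 60.2
gripper_force: 0.0
```

jog_arm(
  rows=[
    {"fingers": 0.64, "dp": [0, 0, 0], "spin": 0},
    {"fingers": 0.64, "dp": [0, 0, 0], "spin": 0},
  ],
)

```text
t: 7.58
tcp_pos: [545.7, 183.5, 186.5]
eef_rot: [-1.751, -2.607, 0.002]
contact_force: [0.4, 0.3, -0.5]
finger_gap: 59.9
gripper_force: 0.0
```

Run:
```python
from h import *
units([544.8,185,170],22)
im,d,W,st=cloud("wrist","pics/w3.png"); np.save("w3.npy",W)
im2,_,W2,_=cloud("top","pics/t3.png"); np.save("t3.npy",W2)
for n,i,w in(("w",im,W),("t",im2,W2)):
    h=cv2.cvtColor(i,cv2.COLOR_BGR2HSV); k=cv2.inRange(h,(0,150,50),(6,255,255))>0
    near=k&(np.abs(w[...,0]-545)<40)&(np.abs(w[...,1]-185)<40)
    P=w[near]; zt=np.percentile(P[:,2],90); t=P[P[:,2]>zt-4]
    print(n,len(P),zt,t.mean(0).round(1),cv2.minAreaRect(t[:,:2].astype(np.float32)))
    y=(cv2.inRange(h,(22,120,60),(34,255,255))>0)&(np.abs(w[...,0]-545)<45)&(w[...,2]>60)&(w[...,2]<95)&(w[...,1]>140)
    if y.sum()>20: P=w[y]; print(n,"pad",np.percentile(P,[3,50,97],axis=0).round(1))
```

```text
t 7.575 tcp [545.7 183.5 186.5] yaw 22.24 dp [ 0.057 -0.007  0.551] spin 0.04073694358887773 F [ 0.44  0.28 -0.53] q [ 0.13  0.11  1.78 -0.    1.25 -0.26]
w 568 109.16586989047957 [545.3 185.3 108.2] ((546.067138671875, 184.40037536621094), (12.478104591369629, 33.83699035644531), 21.487483978271484)
w pad [[518.4 149.7  74.7]
 [544.9 169.1  76.5]
 [575.7 205.2  90.7]]Traceback (most recent call last):
  File "<stdin>", line 8, in <module>
    return _quantile_unchecked(
        a, q, axis, out, overwrite_input, method, keepdims, weights)
    return _ureduce(a,
                    func=_quantile_ureduce_func,
    ...<5 lines>...
                    overwrite_input=overwrite_input,
                    method=method)
    r = func(a, **kwargs)
    result = _quantile(arr,
                       quantiles=q,
    ...<2 lines>...
                       out=out,
                       weights=wgt)
    slices_having_nans = np.isnan(arr[-1, ...])
                                  ~~~^^^^^^^^^
IndexError: index -1 is out of bounds for axis 0 with size 0
```

View pics/w3.png

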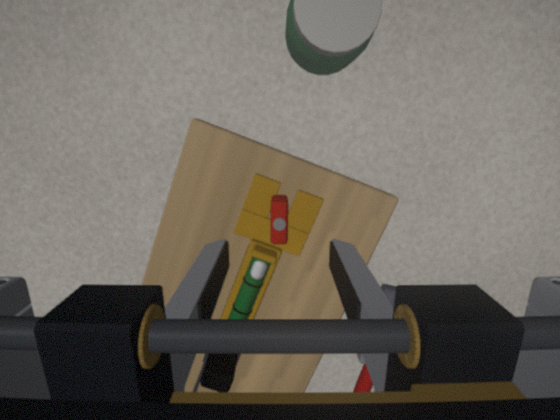

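The wrist view shows the slot around the stem, with the red bar at (279,218) centred between the fingers and aligned with them. The knob centre is (545.5,184.8) with its top at z=109, which is consistent. I'll descend around it.

jog_arm(
  rows=[
    {"fingers": 0.34, "dp": [0.04, 0.01, 0], "spin": 0},
    {"fingers": 0.34, "dp": [0.04, 0.01, 1], "spin": 0},
    {"fingers": 0.34, "dp": [0.04, 0.01, 2], "spin": 0},
    {"fingers": 0.34, "dp": [0.04, 0.01, 2.6], "spin": 0},
    {"fingers": 0.34, "dp": [0.04, 0.01, 2.95], "spin": 0},
    {"fingers": 0.34, "dp": [0.04, 0.01, 2.95], "spin": 0},
  ],
)

```text
t: 8.43
tcp_pos: [545.9, 185.0, 98.3]
eef_rot: [-1.75, -2.609, 0.001]
contact_force: [0.2, 0.1, -0.6]
finger_gap: 31.8
gripper_force: 0.0
```

jog_arm(
  rows=[
    {"fingers": 0.34, "dp": [0, 0, 0.1], "spin": 0},
    {"fingers": 0.34, "dp": [0, 0, 0.2], "spin": 0},
    {"fingers": 0.34, "dp": [0, 0, 0.2], "spin": 0},
  ],
)

```text
t: 8.8
tcp_pos: [546.7, 185.2, 93.3]
eef_rot: [1.749, 2.608, 0.002]
contact_force: [0.8, 0.2, 1.9]
finger_gap: 32.2
gripper_force: 0.9
```

jog_arm(
  rows=[
    {"fingers": 0.34, "dp": [0, 0, 0.06], "spin": 0},
    {"fingers": 0.34, "dp": [0, 0, 0.12], "spin": 0},
    {"fingers": 0.34, "dp": [0, 0, 0.12], "spin": 0},
  ],
)

```text
t: 9.18
tcp_pos: [546.5, 185.3, 89.3]
eef_rot: [1.749, 2.609, 0.002]
contact_force: [0.9, 0.5, 3.4]
finger_gap: 31.6
gripper_force: 1.6
```

jog_arm(
  rows=[
    {"fingers": 0.34, "dp": [0, 0, 0.06], "spin": 0},
    {"fingers": 0.34, "dp": [0, 0, 0.08], "spin": 0},
    {"fingers": 0.34, "dp": [0, 0, 0.08], "spin": 0},
  ],
)

```text
t: 9.55
tcp_pos: [546.5, 185.2, 87.3]
eef_rot: [1.749, 2.609, 0.001]
contact_force: [1.3, 2.6, 6.0]
finger_gap: 31.8
gripper_force: 3.1
```

jog_arm(
  rows=[
    {"fingers": 0.34, "dp": [0, 0, 0.06], "spin": 0},
    {"fingers": 0.34, "dp": [0, 0, 0.06], "spin": 0},
  ],
)

```text
t: 9.8
tcp_pos: [546.8, 185.3, 86.8]
eef_rot: [1.749, 2.609, 0.001]
contact_force: [-2.1, 0.6, 13.3]
finger_gap: 31.7
gripper_force: 6.6
```

jog_arm(
  rows=[
    {"fingers": 0.05, "dp": [0, 0, 0], "spin": 0},
    {"fingers": 0.05, "dp": [0, 0, 0], "spin": 0},
    {"fingers": 0.05, "dp": [0, 0, 0], "spin": 0},
    {"fingers": 0.05, "dp": [0, 0, 0], "spin": 0},
    {"fingers": 0.05, "dp": [0, 0, 0], "spin": 0},
  ],
  force=40,
)

```text
t: 10.42
tcp_pos: [545.3, 184.5, 86.6]
eef_rot: [-1.748, -2.609, 0.005]
contact_force: [-6.4, -2.1, 16.9]
finger_gap: 13.6
gripper_force: 50.5
```

Run:
```python
from h import *
units([545.5,184.8,87],22)
im,d,W,st=cloud("wrist","pics/w4.png"); np.save("w4.npy",W)
```

```text
t 10.425 tcp [545.3 184.5  86.6] yaw 22.35 dp [ 0.008  0.009 -0.013] spin 0.058367460873753885 F [-6.42 -2.11 16.95] q [ 0.13  0.24  1.84 -0.    1.07 -0.26]
```

View pics/w4.png

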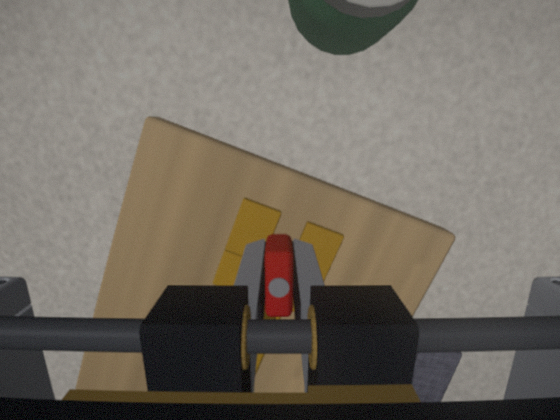

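The knob is gripped (gap 13.6 mm) and the pad is pressed with about 17 N. The gripper hides the vial in the wrist view, so I'll check the bubble in the fixed cameras.

```bash
cat >> h.py <<'E'
YD=np.array([-0.0227,0.99974,0]); V=np.array([546.7,105.,86.])
def proj(m,X):
    c=np.atleast_2d(X)@np.array(m["R"]).T+np.array(m["t"]); s=c[:,:2]/c[:,2:]
    f=210/np.tan(np.radians(m["fov_y"])/2)
    return s*(1+m["k1"]*(s**2).sum(1,keepdims=True))*f+[m["cx"],m["cy"]]
def strip(name,n=None,scale=4):
    """rectified vial patch: columns along rack y (-50..50 mm), rows along x (-20..20)"""
    m=ctrl.camera_model(name); im,_=ctrl.get_image(name)
    ys=np.linspace(-60,60,480); xs=np.linspace(25,-25,200)
    X=V+ys[None,:,None]*YD+xs[:,None,None]*np.array([0.9997,0.0227,0])
    p=proj(m,X.reshape(-1,3)).reshape(200,480,2).astype(np.float32)
    return cv2.remap(im,p[...,0],p[...,1],cv2.INTER_CUBIC)
E
python3 - <<'E'
from h import *
a=strip("top");b=strip("side");cv2.imwrite("pics/s4.png",np.vstack([a,b]))
E
```

```text
(no output)
```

View pics/s4.png

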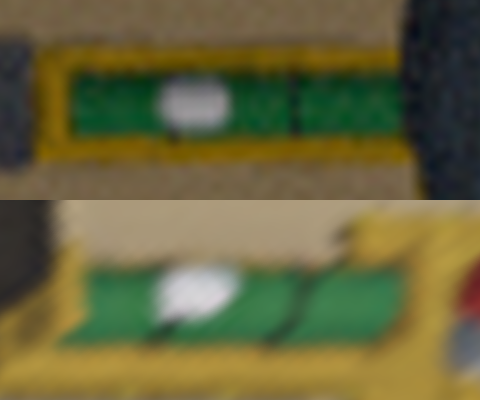

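Top strip: rings at columns 172 and 295 (middle about 234, 4 px/mm). The bubble is at 195, about -10 mm, and still drifting to -y. I'll start turning clockwise and give way upward.

jog_arm(
  rows=[
    {"fingers": 0.05, "dp": [0, 0, -0.01], "spin": 0.5},
    {"fingers": 0.05, "dp": [0, 0, -0.02], "spin": 1},
    {"fingers": 0.05, "dp": [0, 0, -0.025], "spin": 1.5},
    {"fingers": 0.05, "dp": [0, 0, -0.035], "spin": 2},
    {"fingers": 0.05, "dp": [0, 0, -0.035], "spin": 2},
  ],
)

```text
t: 11.2
tcp_pos: [545.7, 184.5, 87.6]
eef_rot: [-2.012, -2.413, 0.004]
contact_force: [-6.9, -2.9, 16.1]
finger_gap: 13.5
gripper_force: 46.8
```

```bash
cat >> h.py <<'E'
def bub():
    a=strip("top").astype(int); r=a[85:125]; w=(r.min(2)>105); w[:, :72]=0; w[:,400:]=0
    k=a[70:135,72:400].max(2).mean(0)
    c=np.nonzero(w)[1]; print("bubble col",c.mean() if len(c) else None,"n",len(c),"off mm",(c.mean()-234)/4, "dark cols",np.argsort(a[120:134,72:400].max(2).mean(0))[:8]+72)
    return a
E
python3 -c "
from h import *
units([545.5,184.8,87]);a=bub();print(ctrl.read_state()['wrist_torque'])"
```

```text
t 11.2 tcp [545.7 184.5  87.6] yaw 10.36 dp [ 0.011 -0.004  0.019] spin None F [-6.92 -2.86 16.08] q [ 0.13  0.24  1.83 -0.    1.07 -0.05]
bubble col 151.7057356608479 n 2005 off mm -20.573566084788027 dark cols [295 296 294 297 293 298 292 299]
[-0.46087922  1.23472271  0.08340171]
```

jog_arm(
  rows=[
    {"fingers": 0.05, "dp": [0, 0, -0.01], "spin": 0.6},
    {"fingers": 0.05, "dp": [0, 0, -0.02], "spin": 1.2},
    {"fingers": 0.05, "dp": [0, 0, -0.03], "spin": 1.8},
    {"fingers": 0.05, "dp": [0, 0, -0.04], "spin": 2.4},
    {"fingers": 0.05, "dp": [0, 0, -0.05], "spin": 3},
    {"fingers": 0.05, "dp": [0, 0, -0.065], "spin": 4},
    {"fingers": 0.05, "dp": [0, 0, -0.065], "spin": 4},
    {"fingers": 0.05, "dp": [0, 0, -0.065], "spin": 4},
  ],
)

```text
t: 12.25
tcp_pos: [546.3, 184.3, 89.6]
eef_rot: [2.469, 1.941, -0.002]
contact_force: [-3.8, -3.8, 13.2]
finger_gap: 13.9
gripper_force: 46.6
```

jog_arm(
  rows=[
    {"fingers": 0.05, "dp": [0, 0, 0], "spin": 0},
    {"fingers": 0.05, "dp": [0, 0, 0], "spin": 0},
    {"fingers": 0.05, "dp": [0, 0, 0], "spin": 0},
    {"fingers": 0.05, "dp": [0, 0, 0], "spin": 0},
    {"fingers": 0.05, "dp": [0, 0, 0], "spin": 0},
    {"fingers": 0.05, "dp": [0, 0, 0], "spin": 0},
    {"fingers": 0.05, "dp": [0, 0, 0], "spin": 0},
    {"fingers": 0.05, "dp": [0, 0, 0], "spin": 0},
  ],
)

```text
t: 13.25
tcp_pos: [546.3, 184.3, 89.5]
eef_rot: [2.469, 1.941, -0.002]
contact_force: [-4.7, -3.4, 14.3]
finger_gap: 13.9
gripper_force: 46.6
```

jog_arm(
  rows=[
    {"fingers": 0.05, "dp": [0, 0, 0], "spin": 0},
    {"fingers": 0.05, "dp": [0, 0, 0], "spin": 0},
    {"fingers": 0.05, "dp": [0, 0, 0], "spin": 0},
    {"fingers": 0.05, "dp": [0, 0, 0], "spin": 0},
    {"fingers": 0.05, "dp": [0, 0, 0], "spin": 0},
    {"fingers": 0.05, "dp": [0, 0, 0], "spin": 0},
    {"fingers": 0.05, "dp": [0, 0, 0], "spin": 0},
    {"fingers": 0.05, "dp": [0, 0, 0], "spin": 0},
  ],
)

```text
t: 14.25
tcp_pos: [546.3, 184.3, 89.6]
eef_rot: [2.469, 1.941, -0.002]
contact_force: [-4.4, -3.9, 14.2]
finger_gap: 13.7
gripper_force: 46.6
```

```bash
python3 -c "
from h import *
units([545.5,184.8,87]);a=bub();cv2.imwrite('pics/s5.png',a)"
```

```text
t 14.25 tcp [546.3 184.3  89.6] yaw -13.67 dp [ 0.009 -0.03   0.085] spin None F [-4.44 -3.91 14.22] q [ 0.13  0.23  1.83 -0.    1.07  0.37]
bubble col 186.4979381443299 n 1940 off mm -11.875515463917523 dark cols [295 294 296 293 297 298 292 291][ WARN:0@1.186] global loadsave.cpp:1063 imwrite_ Unsupported depth image for selected encoder is fallbacked to CV_8U.
```

jog_arm(
  rows=[
    {"fingers": 0.05, "dp": [0, 0, -0.01], "spin": 0.6},
    {"fingers": 0.05, "dp": [0, 0, -0.02], "spin": 1.2},
    {"fingers": 0.05, "dp": [0, 0, -0.03], "spin": 1.8},
    {"fingers": 0.05, "dp": [0, 0, -0.04], "spin": 2.4},
    {"fingers": 0.05, "dp": [0, 0, -0.05], "spin": 3},
    {"fingers": 0.05, "dp": [0, 0, -0.06], "spin": 3.8},
    {"fingers": 0.05, "dp": [0, 0, -0.075], "spin": 4.5},
    {"fingers": 0.05, "dp": [0, 0, -0.075], "spin": 4.5},
  ],
)

```text
t: 15.3
tcp_pos: [546.9, 183.8, 91.8]
eef_rot: [2.852, 1.31, 0.001]
contact_force: [-2.2, -6.5, 12.7]
finger_gap: 13.6
gripper_force: 46.9
```

jog_arm(
  rows=[
    {"fingers": 0.05, "dp": [0, 0, 0], "spin": 0},
    {"fingers": 0.05, "dp": [0, 0, 0], "spin": 0},
    {"fingers": 0.05, "dp": [0, 0, 0], "spin": 0},
    {"fingers": 0.05, "dp": [0, 0, 0], "spin": 0},
    {"fingers": 0.05, "dp": [0, 0, 0], "spin": 0},
    {"fingers": 0.05, "dp": [0, 0, 0], "spin": 0},
    {"fingers": 0.05, "dp": [0, 0, 0], "spin": 0},
    {"fingers": 0.05, "dp": [0, 0, 0], "spin": 0},
  ],
)

```text
t: 16.3
tcp_pos: [547.0, 183.8, 91.7]
eef_rot: [2.852, 1.31, 0.001]
contact_force: [-2.5, -5.2, 12.4]
finger_gap: 14.0
gripper_force: 46.9
```

jog_arm(
  rows=[
    {"fingers": 0.05, "dp": [0, 0, 0], "spin": 0},
    {"fingers": 0.05, "dp": [0, 0, 0], "spin": 0},
    {"fingers": 0.05, "dp": [0, 0, 0], "spin": 0},
    {"fingers": 0.05, "dp": [0, 0, 0], "spin": 0},
    {"fingers": 0.05, "dp": [0, 0, 0], "spin": 0},
    {"fingers": 0.05, "dp": [0, 0, 0], "spin": 0},
    {"fingers": 0.05, "dp": [0, 0, 0], "spin": 0},
    {"fingers": 0.05, "dp": [0, 0, 0], "spin": 0},
  ],
)

```text
t: 17.3
tcp_pos: [546.9, 183.8, 91.7]
eef_rot: [2.852, 1.31, 0.0]
contact_force: [-2.7, -5.4, 12.6]
finger_gap: 13.8
gripper_force: 46.9
```

jog_arm(
  rows=[
    {"fingers": 0.05, "dp": [0, 0, 0], "spin": 0},
    {"fingers": 0.05, "dp": [0, 0, 0], "spin": 0},
    {"fingers": 0.05, "dp": [0, 0, 0], "spin": 0},
    {"fingers": 0.05, "dp": [0, 0, 0], "spin": 0},
    {"fingers": 0.05, "dp": [0, 0, 0], "spin": 0},
    {"fingers": 0.05, "dp": [0, 0, 0], "spin": 0},
    {"fingers": 0.05, "dp": [0, 0, 0], "spin": 0},
    {"fingers": 0.05, "dp": [0, 0, 0], "spin": 0},
  ],
)

```text
t: 18.3
tcp_pos: [547.0, 183.8, 91.7]
eef_rot: [2.852, 1.31, 0.001]
contact_force: [-2.3, -5.7, 12.5]
finger_gap: 13.8
gripper_force: 46.9
```

```bash
python3 -c "
from h import *
units([545.5,184.8,87]);a=bub();cv2.imwrite('pics/s6.png',np.vstack([a.astype(np.uint8),strip('side')]))"
```

```text
t 18.3 tcp [547.  183.8  91.7] yaw -40.67 dp [-0.007 -0.059  0.158] spin None F [-2.34 -5.72 12.53] q [ 0.13  0.23  1.83 -0.    1.08  0.84]
bubble col 236.3361981799798 n 1978 off mm 0.5840495449949472 dark cols [173 172 174 171 175 295 294 296]
```

View pics/s6.png

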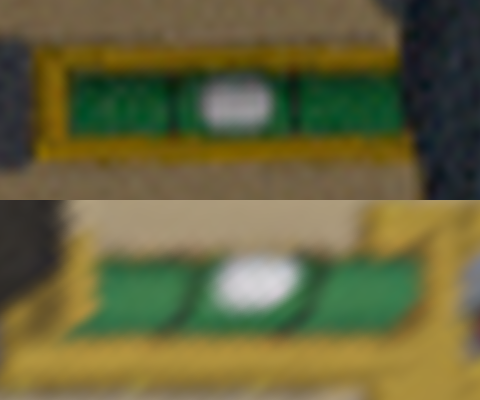

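The bubble (column 236) sits midway between the rings (173 and 295), about 0.6 mm off. The pad is held flat with about 12 N and the knob is still gripped. Handing in.

```bash
python3 -c "
from bench import ctrl
print(ctrl.job_done())"
```

```text
the job is handed in; nothing more can be done
None
```

I handed the job in at about 18 s with the level slid home, the pad pressed flat at about 12 N, the knob still gripped and the bubble about 0.6 mm from centre between the rings; the jar, bowl and brush were not touched.

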